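# Draw up the pop-up charging tower and hold it at full height

## Robot

A 7-joint arm with a two-finger parallel gripper is mounted at the origin on a cart in front of the work surface, level with it; the furniture and walls round the work are solid. World frame = base frame: x ahead of the robot, y to its left, z up, the work surface at z = 0. Lengths are in m, angles in rad, forces in N, time in s.
With the tool pointing down it reaches from about 0.4 to 0.85 m from the base axis. Payload 4.5 kg.
Tool frame: the origin (TCP) lies where the fingers leave the gripper's body, on its centre line; the fingertips stand 64 mm ahead of it and the grasp point (between the pads) lies 45 mm ahead of it; z points along the fingers, y is the line along which they close (so a half turn about z gives the same grasp; the last joint's range is limited). The gripper opens to 88 mm and grips with 3 to 60 N. Pads are 18 mm wide; open, the fingers measure 123 mm over their backs; the gripper's body (75 mm by 187 mm) begins 45 mm behind the grasp point.
Start: joints at [-1.261, 0.689, -0.195, 1.565, 0.157, 0.902, -0.215], TCP at [0.17, 0.601, 0.303] pointing down, gripper open.
Joint ranges: [-3.01, 3.01], [-0.46, 2.08], [-1.47, 1.51], [0.13, 2.56], [-1, 4.14], [0.04, 2.09], [-2.66, 2.66]. Speed limits (rad/s): [2.57, 2.57, 3.14, 3.14, 3.14, 3.14, 3.14].

## Interface

Orientations are given as a unit quaternion [x, y, z, w].
In Python, from plant import r gives the robot as it stands.
- The arm moves only by the tool play_rows, never from a script. Its arguments are lists of equal length, an entry for each row: "translation": the shift along the tool's x, y, z in m, a list of three; "delta_rot": the turn, a rotation vector about the tool's x, y, z in degrees, a list of three; "grip": the opening, from -1 (shut) to 1 (fully open). In form: {"translation": [[x, y, z], ...], "delta_rot": [[rx, ry, rz], ...], "grip": [grip, ...]}. A call has 1 to 20 rows; each row shifts and turns the commanded pose from where the row before left it, along the tool's axes as they then stand; what a row does not reach is not made up. A row lasts 1/8 s, in which the tool goes at most 62.5 mm and 10.7 degrees, less where a joint would pass 70% of its speed; a pose out of reach is approached as far as the arm can. A call with a gripper value outside its range is refused whole. The fingers move at their own pace and stop on an object; "squeeze" is the grip in N (left out, the last holds). Time passes only in rows, so rows that do not move let the fingers close. It gives the time, the measured TCP pose, the force, the opening and the grip force at its end, in the units of the state.
- r.get_state(): the state, without advancing time (a new reading comes with each control period).
- r.snapshot(name): name is "side" or "top" or "wrist"; returns the picture (420x560x3 uint8, blue, green, red); there is no depth.
- r.get_calibration(name): a dict with "intrinsics" (3x3 intrinsics, pixels), "eye" and "rotation" of the camera in the world. Camera axes: x right, y up, looking along -z (the intrinsics and any distortion apply to the point x, -y, -z); pixel columns grow to the right and rows downward; lengths in m; the calibration is good to about 2 mm. A picture is of the moment at which its call begins: read the wrist's pose just before it. get_calibration takes no time and is no camera call; for the wrist camera it gives the pose at the moment of the call.
- r.finish_job(): hands the job in; it is judged then, once.
Trained networks look in the newest picture that a camera, given by its name, has taken for a name from the list of things; names that differ only in an ending like _2 or _b are one class to them, and where a whole thing is asked for, a point or a joint stands for the part that bears it (a point fixed in the world has none). Each returns a list of dicts, best first, with "confidence" (0 to 1); they miss things now and then, are a little off and sometimes report something else, mostly with a low value. They report only what shows in the picture. A call takes as long as a camera call.
- r.look_for(camera, target): "point" ([x, y, z] in m, in world coordinates, good to about 4 mm: the middle of the surface that is visible of it).
- r.silhouettes(camera, target): "pixels" (420x560 bool, what is visible of it).
The state is a dict: "clock": time; "q": joint angles; "qd": joint speeds; "joint_torque": joint torques, N m; "tool_pos": TCP position; "eef_rot": TCP orientation; "contact_force": force on the tool from outside, world axes, zero at the start; "moment": the same for the moment, N m; "opening": opening from 0.0 (shut) to 1.0 (fully open); "finger_force": force on a finger pad.
Only numpy, scipy, OpenCV 4.12 (cv2) and the standard library are available. Lean on these libraries where they do the work, as an engineer would, in place of code of your own. Each camera call takes 0.05 s, during which the arm holds its last target. There are 200 camera calls.

## Task

Press the green release button of the pop-up charging tower so that its black cap springs up a little, then take the cap and pull the tower up past its first stop to its second stop, all the way out. The tower sinks back by itself when let go, so finish while still gripping the cap and holding it fully extended and still; do not shift the mugs, mill, jar and tin standing about.

Things in the scene. Friction and masses are not known exactly. Their poses are not given: they have to be found in the camera images.
- tower: Pop-up USB charging tower, screwed down. Black foot plate 110x200x12 mm, round ends, long along own y. Origin: centre of its underside, z up. At own y=+45 mm a round aluminium housing (74 mm across, top 66 mm above the worktop), out of which the tower rises straight up; at own y=-45 mm an aluminium pedestal (44 mm across, top 36 mm high) with the green release button.
- cap_top (a point): Centre of the top of the tower's black round pull cap: 44 mm across, 28 mm tall, vertical sides; grip it across the sides from above, at any yaw. Moves with the tower: 101 mm above the worktop when shut (cap's underside then 7 mm above the housing), about 115 mm when sprung up, 201 mm fully extended.
- button_top (a point): Centre of the top of the green round release button, 26 mm across, 48 mm above the worktop when not pressed; 90 mm beside the cap's axis. Pressed straight down 8 mm; springs back.
- release (a joint): Travel of the button in m: 0 out, 0.008 fully in. Spring: moves from 2 N, fully in at about 5.2 N. The catch is free from about 0.006 on; the cap then springs up by itself within about half a second, and stays up when the button is let go.
- upper_section (a joint): Travel of the upper (inner, white, 40 mm across) section, which carries the cap, out of the lower section, m: 0 shut and caught, about 0.014 sprung up, 0.05 at its stop (first stop; up to about 4 N to pull). Locked at 0 until the button is pressed.
- lower_section (a joint): Travel of the lower (outer, grey, 60 mm across) section out of the housing, m: 0 down, 0.05 at its stop. The upper section carries it up once at its own stop (cap raised 50 mm); with both at their stops the cap is raised 100 mm (second stop, hard). Drawing it up and holding it takes about 10 to 12 N; let go, all sinks back.
- blue_mug: Bystander: plain dark blue mug with a handle, 89x120x83 mm, loose; origin at the centre of its underside. Not to be shifted.
- pepper_mill: Bystander: brown wooden pepper mill, 58x58x170 mm, loose; origin at the centre of its underside. Not to be shifted.
- tea_mug: Bystander: white mug with a thin red line and a handle, 82x112x94 mm, loose; origin at the centre of its underside. Not to be shifted.
- spice_jar: Bystander: small spice jar with a black lid, 41x41x105 mm, loose; origin at the centre of its underside. Not to be shifted.
- fish_tin: Bystander: flat oval-cornered tin, 63x105x26 mm, loose; origin at the centre of its underside. Not to be shifted.

How it is judged:
On the way, in this order (a step that is already met when the one before it is completed fails the run):
1. the release button has been pressed in far enough to free the catch (value of joint release above 0.0055 m), for 0.1 s.
2. the upper section is drawn out to the first stop, the fingers holding the cap (value of joint upper_section above 0.046 m and value of joint lower_section below 0.035 m and contact force between the fingers and upper_section above 2 N), for 0.1 s.
At the end, for the whole second after the job is handed in: The robot still grips the cap (more than 2 N on it) and both sections are out to their stops (upper at least 46 of 50 mm, lower at least 45 of 50 mm, cap top at least 190 mm above the worktop) and still (under 10 mm/s), through the last second (value of joint upper_section above 0.046 m and value of joint lower_section above 0.045 m and contact force between the fingers and upper_section above 2 N and height (world z) of cap_top above 0.19 m and velocity of joint lower_section between -0.01 and 0.01 m/s and velocity of joint upper_section between -0.01 and 0.01 m/s); the arm keeps its last pose, push and grip.
It fails at once if blue_mug shifted by more than 30 mm (distance of blue_mug from where it was at the start of the episode above 0.03 m).
It fails at once if pepper_mill shifted by more than 30 mm (distance of pepper_mill from where it was at the start of the episode above 0.03 m).
It fails at once if tea_mug shifted by more than 30 mm (distance of tea_mug from where it was at the start of the episode above 0.03 m).
It fails at once if spice_jar shifted by more than 30 mm (distance of spice_jar from where it was at the start of the episode above 0.03 m).
It fails at once if fish_tin shifted by more than 30 mm (distance of fish_tin from where it was at the start of the episode above 0.03 m).
It also fails if it takes over 35 s, if anything falls off the work surface, if the arm or the gripper's body presses on something with over 40 N, if the wrist force passes 120 N, or if a joint passes its speed limit or range.

## Working session

There is one attempt and no reset: what is moved stays moved. The work goes in short steps, Python scripts to look and compute and a tool call to move; the robot and the scene stay as the last step left them, time stands still between calls to the robot, and variables do not carry over. Pictures are saved under pics/ and viewed, at most 10 in all, crops included, and the job is handed in when it is done.

Besides the shell and the picture viewer there is one more tool, called after ">>>" as a command line: name --argument value ..., lists and objects as JSON in quotes. play_rows: Moves the arm, as the interface text tells. Its arguments: {"type":"object","properties":{"translation":{"type":"array","items":{"type":"array","items":{"type":"number"}}},"delta_rot":{"type":"array","items":{"type":"array","items":{"type":"number"}}},"grip":{"type":"array","items":{"type":"number"}},"squeeze":{"type":"number"}},"required":["translation","delta_rot","grip"]}

```bash
mkdir -p pics; python3 - <<'E'
from plant import r
import cv2,numpy as np
s=r.get_state();print({k:np.round(v,3) for k,v in s.items()})
ims=[]
for c in("side","top"):
    im=r.snapshot(c);cv2.imwrite(f"pics/{c}1.png",im)
    for t in("cap_top","button_top","tower","blue_mug","pepper_mill","tea_mug","spice_jar","fish_tin"):
        print(c,t,[(np.round(d["point"],3),round(d["confidence"],2)) for d in r.look_for(c,t)[:2]])
E
```

```text
{'clock': np.float64(0.0), 'q': array([-1.261,  0.69 , -0.195,  1.566,  0.157,  0.903, -0.215]), 'qd': array([-0.   , -0.001, -0.001,  0.   , -0.001, -0.   ,  0.   ]), 'joint_torque': array([-1.0000e-03, -5.2755e+01, -1.2670e+00, -1.5343e+01, -5.3000e-02,
        6.0000e-03,  0.0000e+00]), 'tool_pos': array([0.17 , 0.601, 0.302]), 'eef_rot': array([ 0.137,  0.991, -0.001, -0.   ]), 'contact_force': array([ 0.078,  0.435, -0.372]), 'moment': array([0.024, 0.044, 0.027]), 'finger_force': np.float64(0.0), 'opening': np.float64(0.999)}
side cap_top [(array([ 0.458, -0.001,  0.095]), 0.77)]
side button_top [(array([ 0.503, -0.07 ,  0.047]), 0.63)]
side tower [(array([ 0.471, -0.024,  0.02 ]), 0.64)]
side blue_mug [(array([ 0.486, -0.338,  0.052]), 0.64)]
side pepper_mill [(array([ 0.738, -0.018,  0.111]), 0.73)]
side tea_mug [(array([ 0.698, -0.158,  0.06 ]), 0.85)]
side spice_jar [(array([ 0.6  , -0.295,  0.067]), 0.78)]
side fish_tin [(array([0.436, 0.286, 0.024]), 0.87)]
top cap_top [(array([0.469, 0.018, 0.104]), 0.66)]
top button_top []
top tower [(array([ 0.481, -0.027,  0.012]), 0.67)]
top blue_mug [(array([ 0.486, -0.33 ,  0.023]), 0.8)]
top pepper_mill []
top tea_mug []
top spice_jar [(array([ 0.604, -0.274,  0.102]), 0.64)]
top fish_tin [(array([0.433, 0.302, 0.02 ]), 0.76)]
```

```bash
cat > h.py <<'E'
import numpy as np,cv2
def ray(cal,u,v,z):
    d=np.linalg.inv(cal["intrinsics"])@[u,v,1]
    d=np.array(cal["rotation"])@[d[0],-d[1],-d[2]]
    e=np.array(cal["eye"]);return e+d*(z-e[2])/d[2]
E
python3 - <<'E'
from plant import r
from h import *
a=[]
for c in("side","top"):
    im=cv2.imread(f"pics/{c}1.png");a.append(im);cal=r.get_calibration(c)
    print(c,np.round(cal["eye"],3),{k:np.round(v,3) for k,v in cal.items() if k not in("eye","rotation")})
    h=cv2.cvtColor(im,cv2.COLOR_BGR2HSV);m=cv2.inRange(h,(40,100,50),(85,255,255))
    n,_,st,ce=cv2.connectedComponentsWithStats(m)
    for i in range(1,n):
        if st[i,4]>15:print("green",st[i],ce[i],ray(cal,*ce[i],.047).round(4))
    for t in("cap_top",):
        for d in r.silhouettes(c,t)[:1]:
            v,u=np.nonzero(d["pixels"]);print(t,u.min(),u.max(),v.min(),v.max(),u.mean(),v.mean(),ray(cal,u.mean(),v.mean(),.1).round(4))
cv2.imwrite("pics/both.png",cv2.resize(np.vstack(a),(400*1,600)))
E
```

```text
side [ 0.307 -1.122  0.759] {'intrinsics': array([[477.401,   0.   , 279.762],
       [  0.   , 477.401, 214.65 ],
       [  0.   ,   0.   ,   1.   ]])}Traceback (most recent call last):
  File "<stdin>", line 10, in <module>
  File "h.py", line 4, in ray
    d=np.array(cal["rotation"])@[d[0],-d[1],-d[2]]
      ~~~~~~~~~~~~~~~~~~~~~~~~~^~~~~~~~~~~~~~~~~~~
ValueError: matmul: Input operand 1 has a mismatch in its core dimension 0, with gufunc signature (n?,k),(k,m?)->(n?,m?) (size 3 is different from 4)
```

View pics/side1.png

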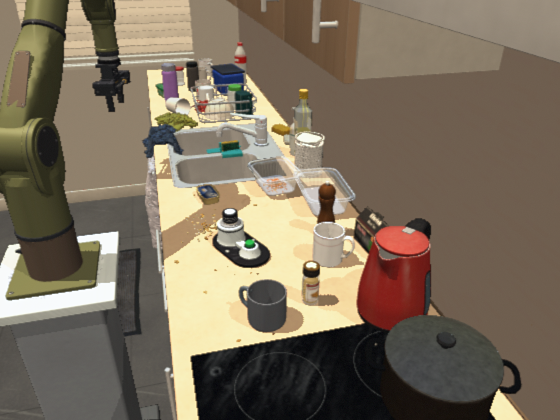

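View pics/top1.png

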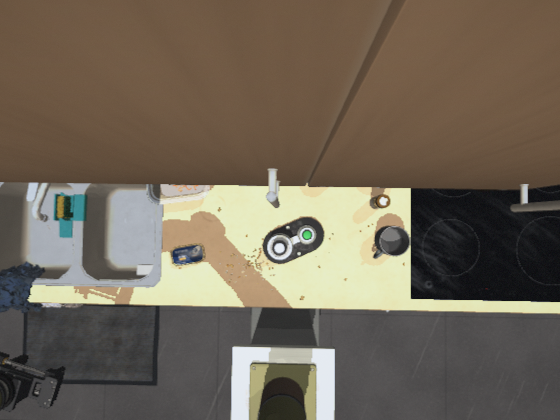

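```bash
sed -i 's/np.array(cal\["rotation"\])@\[/R.from_quat(cal["rotation"]).as_matrix()@[/; 1a from scipy.spatial.transform import Rotation as R' h.py
python3 - <<'E'
from plant import r
from h import *
print(np.shape(r.get_calibration("top")["rotation"]))
P={}
for c in("side","top"):
    im=cv2.imread(f"pics/{c}1.png");cal=r.get_calibration(c)
    print(c,np.round(cal["eye"],3))
    h=cv2.cvtColor(im,cv2.COLOR_BGR2HSV);m=cv2.inRange(h,(40,100,50),(85,255,255))
    n,_,st,ce=cv2.connectedComponentsWithStats(m)
    for i in range(1,n):
        if st[i,4]>15:
            p=ray(cal,*ce[i],.047)
            if abs(p[1])<.2:print("green",st[i],ce[i],p.round(4))
    for d in r.silhouettes(c,"cap_top")[:1]:
        v,u=np.nonzero(d["pixels"]);print(u.min(),u.max(),v.min(),v.max(),u.mean(),v.mean(),ray(cal,u.mean(),v.mean(),.1).round(4))
cal=r.get_calibration("top")
for uv in((280,245),(272,185)):print(ray(cal,*uv,.101))
print(r.get_state()["clock"],R.from_quat(r.get_state()["eef_rot"]).as_matrix().round(3))
w=r.get_calibration("wrist");print(w)
E
```

```text
(4,)
side [ 0.307 -1.122  0.759]
green [245 239  10   9  67] [249.1641791  243.01492537] [ 0.4995 -0.0703  0.047 ]
green [367 241   5   9  20] [369.05 244.9 ] [ 0.8078 -0.1578  0.047 ]
222 237 209 224 229.28318584070797 216.2920353982301 [ 0.4588 -0.0072  0.1   ]
top [ 0.536 -0.009  1.218]
green [303 231   8   9  60] [306.6  234.75] [ 0.5004 -0.065   0.047 ]
273 286 240 254 279.8109756097561 247.07926829268294 [0.4653 0.0143 0.1   ]
[0.47136408 0.01385044 0.101     ]
[0.64465605 0.03983827 0.101     ]
1.0 [[-0.962  0.272  0.   ]
 [ 0.272  0.962  0.   ]
 [ 0.     0.    -1.   ]]
{'intrinsics': array([[338.81621385,   0.        , 283.79633548],
       [  0.        , 338.81621385, 210.41218777],
       [  0.        ,   0.        ,   1.        ]]), 'eye': array([0.10102569, 0.62082934, 0.38446674]), 'rotation': array([-0.11222745, -0.08502778,  0.59784489,  0.78914939])}
```

>>> play_rows --translation '[[-0.0356,-0.0395,0.0057],[-0.0356,-0.0395,0.0057],[-0.0356,-0.0395,0.0057],[-0.0356,-0.0395,0.0057],[-0.0356,-0.0395,0.0057],[-0.0356,-0.0395,0.0057],[-0.0356,-0.0395,0.0057],[-0.0356,-0.0395,0.0057],[-0.0356,-0.0395,0.0057],[-0.0356,-0.0395,0.0057],[-0.0356,-0.0395,0.0057],[-0.0356,-0.0395,0.0057],[-0.0356,-0.0395,0.0057],[-0.0356,-0.0395,0.0057],[0,0,0],[0,0,0],[0,0,0],[0,0,0],[0,0,0],[0,0,0]]' --delta_rot '[[0,0,0],[0,0,0],[0,0,0],[0,0,0],[0,0,0],[0,0,0],[0,0,0],[0,0,0],[0,0,0],[0,0,0],[0,0,0],[0,0,0],[0,0,0],[0,0,0],[0,0,10.3],[0,0,10.3],[0,0,10.3],[0,0,10.3],[0,0,10.3],[0,0,0]]' --grip '[-1,-1,-1,-1,-1,-1,-1,-1,-1,-1,-1,-1,-1,-1,-1,-1,-1,-1,-1,-1]' --squeeze 10

```text
clock: 3.5
tool_pos: [0.4994, -0.0663, 0.223]
eef_rot: [0.553, 0.833, -0.0, 0.0]
contact_force: [-0.1, -0.4, 0.5]
opening: 0.003
finger_force: 0.0
```

```bash
python3 - <<'E'
from plant import r
from h import *
s=r.get_state();print(R.from_quat(s["eef_rot"]).as_matrix().round(3))
cal=r.get_calibration("wrist");im=r.snapshot("wrist");cv2.imwrite("pics/w1.png",im)
h=cv2.cvtColor(im,cv2.COLOR_BGR2HSV);m=cv2.inRange(h,(40,100,50),(85,255,255))
n,_,st,ce=cv2.connectedComponentsWithStats(m)
for i in range(1,n):
    if st[i,4]>60:print("green",st[i],ce[i],ray(cal,*ce[i],.047).round(4))
for t,z in(("cap_top",.101),("button_top",.048)):
    print(t,[(np.round(d["point"],3),d["confidence"]) for d in r.look_for("wrist",t)[:2]])
    for d in r.silhouettes("wrist",t)[:1]:
        v,u=np.nonzero(d["pixels"]);print(u.min(),u.max(),v.min(),v.max(),ray(cal,u.mean(),v.mean(),z).round(4))
E
```

```text
[[-0.388  0.922  0.   ]
 [ 0.922  0.388 -0.   ]
 [-0.001  0.    -1.   ]]
green [271 190  32  33 817] [286.51774786 206.32680539] [ 0.5014 -0.0653  0.047 ]
cap_top [(array([0.463, 0.016, 0.1  ]), 0.97)]
244 320 38 122 [0.464  0.0155 0.101 ]
button_top [(array([ 0.504, -0.068,  0.051]), 0.56)]
271 301 190 222 [ 0.5008 -0.065   0.048 ]
```

View pics/w1.png

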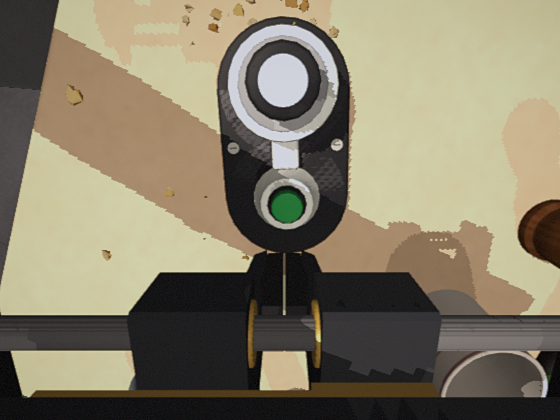

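>>> play_rows --translation '[[0,0.002,0.03],[0,0,0.03],[0,0,0.03],[0,0,0.015],[0,0,0.005],[0,0,0.004],[0,0,0.004],[0,0,0.002],[0,0,0],[0,0,0],[0,0,0]]' --delta_rot '[[0,0,0],[0,0,0],[0,0,0],[0,0,0],[0,0,0],[0,0,0],[0,0,0],[0,0,0],[0,0,0],[0,0,0],[0,0,0]]' --grip '[-1,-1,-1,-1,-1,-1,-1,-1,-1,-1,-1]'

```text
clock: 5.12
tool_pos: [0.5009, -0.0656, 0.1043]
eef_rot: [0.554, 0.832, 0.0, 0.0]
contact_force: [-3.8, 0.3, 13.3]
opening: 0.005
finger_force: 7.4
```

>>> play_rows --translation '[[0,0,-0.01],[0,0,-0.03],[0,0,-0.04],[0,0,-0.04],[0,0,0]]' --delta_rot '[[0,0,0],[0,0,0],[0,0,0],[0,0,0],[0,0,0]]' --grip '[-1,-1,-1,1,1]'

```text
clock: 5.75
tool_pos: [0.5031, -0.0659, 0.2258]
eef_rot: [0.554, 0.832, 0.002, 0.003]
contact_force: [-1.0, -0.5, -0.1]
opening: 0.21
finger_force: 0.0
```

```bash
python3 - <<'E'
from plant import r
from h import *
cal=r.get_calibration("wrist");im=r.snapshot("wrist");cv2.imwrite("pics/w2.png",im)
s=r.get_state();print(s["tool_pos"],s["clock"])
for z in(.101,.115):
  for d in r.silhouettes("wrist","cap_top")[:1]:
    v,u=np.nonzero(d["pixels"]);print(u.min(),u.max(),v.min(),v.max(),ray(cal,u.mean(),v.mean(),z).round(4))
print(r.look_for("wrist","cap_top"))
r.snapshot("side");print(r.look_for("side","cap_top"))
E
```

```text
[ 0.50212295 -0.06582047  0.22418679] 5.8
233 314 32 119 [0.463  0.0165 0.101 ]
233 314 32 119 [0.4638 0.0154 0.115 ]
[{'point': [0.465, 0.0171, 0.1124], 'confidence': 0.9}]
[{'point': [0.4568, 0.002, 0.1007], 'confidence': 0.72}, {'point': [0.5011, -0.0734, 0.048], 'confidence': 0.25}, {'point': [0.4859, -0.3381, 0.052], 'confidence': 0.2}]
```

View pics/w2.png

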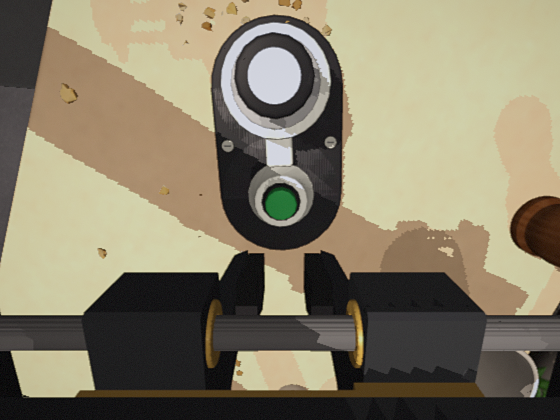

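>>> play_rows --translation '[[0.03,-0.001,0],[0.03,-0.001,0],[0.029,-0.001,0],[0,0,0],[0,0,0.03],[0,0,0.03],[0,0,0.012],[0,0,0.006],[0,0,0],[0,0,0],[0,0,0],[0,0,0],[0,0,0],[0,0,0]]' --delta_rot '[[0,0,0],[0,0,0],[0,0,0],[0,0,0],[0,0,0],[0,0,0],[0,0,0],[0,0,0],[0,0,0],[0,0,0],[0,0,0],[0,0,0],[0,0,0],[0,0,0]]' --grip '[1,1,1,1,1,1,1,1,1,-1,-1,-1,-1,-1]' --squeeze 40

```text
clock: 7.8
tool_pos: [0.4642, 0.0155, 0.145]
eef_rot: [0.554, 0.832, 0.0, 0.0]
contact_force: [0.3, 0.7, 0.7]
opening: 0.485
finger_force: 40.0
```

>>> play_rows --translation '[[0,0,-0.005],[0,0,-0.008],[0,0,-0.008],[0,0,-0.008],[0,0,-0.006],[0,0,-0.003],[0,0,-0.002],[0,0,0],[0,0,0],[0,0,0]]' --delta_rot '[[0,0,0],[0,0,0],[0,0,0],[0,0,0],[0,0,0],[0,0,0],[0,0,0],[0,0,0],[0,0,0],[0,0,0]]' --grip '[-1,-1,-1,-1,-1,-1,-1,-1,-1,-1]'

```text
clock: 9.05
tool_pos: [0.4641, 0.0154, 0.1847]
eef_rot: [0.554, 0.832, 0.0, 0.0]
contact_force: [4.6, 0.8, -10.9]
opening: 0.487
finger_force: 40.0
```

>>> play_rows --translation '[[0,0,-0.005],[0,0,-0.008],[0,0,-0.008],[0,0,-0.008],[0,0,-0.008],[0,0,-0.004],[0,0,-0.003],[0,0,-0.002],[0,0,0],[0,0,0]]' --delta_rot '[[0,0,0],[0,0,0],[0,0,0],[0,0,0],[0,0,0],[0,0,0],[0,0,0],[0,0,0],[0,0,0],[0,0,0]]' --grip '[-1,-1,-1,-1,-1,-1,-1,-1,-1,-1]'

```text
clock: 10.3
tool_pos: [0.464, 0.0154, 0.2314]
eef_rot: [0.554, 0.832, 0.0, 0.0]
contact_force: [5.7, 2.8, -11.8]
opening: 0.486
finger_force: 40.0
```

Near the stop; creep up until the force rises.

>>> play_rows --translation '[[0,0,-0.001],[0,0,-0.001],[0,0,0],[0,0,0]]' --delta_rot '[[0,0,0],[0,0,0],[0,0,0],[0,0,0]]' --grip '[-1,-1,-1,-1]'

```text
clock: 10.8
tool_pos: [0.464, 0.0154, 0.2319]
eef_rot: [0.554, 0.832, -0.0, -0.0]
contact_force: [8.7, 1.7, -28.5]
opening: 0.489
finger_force: 40.0
```

>>> play_rows --translation '[[0,0,0.001],[0,0,0],[0,0,0],[0,0,0],[0,0,0]]' --delta_rot '[[0,0,0],[0,0,0],[0,0,0],[0,0,0],[0,0,0]]' --grip '[-1,-1,-1,-1,-1]'

```text
clock: 11.42
tool_pos: [0.464, 0.0154, 0.2317]
eef_rot: [0.554, 0.832, 0.0, 0.0]
contact_force: [6.0, 2.3, -17.8]
opening: 0.489
finger_force: 40.0
```

```bash
python3 - <<'E'
from plant import r
from h import *
im=r.snapshot("side");cv2.imwrite("pics/s3.png",cv2.resize(im[130:290,150:350],None,fx=3,fy=3))
E
```

```text
(no output)
```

View pics/s3.png

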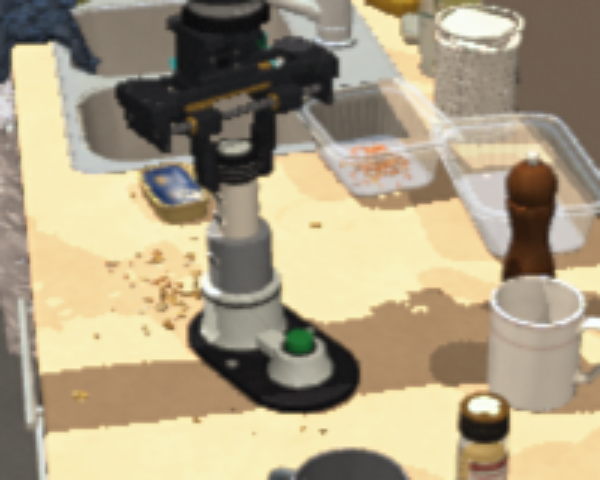

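The picture shows the cap gripped at (235,160), with the white section at (238,205) and the grey section at (240,255) both fully out. The bystanders look undisturbed.

```bash
python3 -c "
from plant import r
print(r.finish_job())"
```

```text
the job is handed in; nothing more can be done
None
```

I pressed the green button, the cap sprang up, and I pulled the tower past its first stop to its second; the job is handed in with the cap still gripped at 40 N, fully extended, and none of the standing items touched as far as the last picture shows (the verdict was not shown).

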